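# Close the filler and dip the oil tank of a moulding-shop power unit

## Task

The oil tank of the power unit has just been topped up, so press its loose yellow filler cover straight down until it snaps fully home and sits level, and leave it so. Then lift the gauge rod by its red grip from its rests, slide it into the slanted guide tube until its collar stops on the mouth, and draw it right out again. Finish while still holding the rod level and still for reading, with its tip over its drip tray and all of it about a hand's breadth above the rests, touching nothing else; do not push the other things on the bench about.

Things in the scene. Friction and masses are not known exactly. Their poses are not given: they have to be found in the camera images.
- power_unit: fixed hydraulic unit; origin: underside centre of its green tank (180 in x, 240 in y, 130 mm high; top plate 8 mm wider). On the +y half of the plate: blue motor, terminal box, gauge, tops to 102 mm over the plate. At y = -58: filler neck (centre x = -5, 74 mm across, rim 152 mm over the bench) and guide tube. Its +x is within 0.3 rad of world +x; it stands left or right of the middle
- filler_cover: loose yellow disc, 85 mm across, 5 mm thick, black knob 26 mm across (flat top 27 mm over the origin), steel plug below; origin: centre of the disc's underside. At the start it rests on 3 spring clips in the filler neck, about 8 mm too high. A straight push of about 10 N on the knob drives it past the clips; it snaps down until the disc lies on the neck's rim (origin 152 mm over the bench)
- guide_tube: slanted steel tube of the power unit with flared mouth (29 mm across outside, bore 14 mm); origin: centre of the mouth; z axis out of the mouth along the bore, 45 degrees from vertical, leaning to the power unit's +x. Mouth at x = 125, y = -58, z = 140 mm of the power unit; 50 mm of it stands outside the tank's wall; straight and open inside for over 105 mm
- gauge_rod: loose 90 g dip rod, 197 mm long; origin: centre of the stop face of its brass collar (30 mm across); x axis along the rod from tip to handle. Steel rod 8 mm across, round tip at x = -101 mm, collar 0 to 6, red round grip 16 mm across from 10 to 64, steel tail to 96 mm. At the start it lies level in the notched rests of the drip tray, axis 54 mm over the bench, tip to the tray's -x end
- rod_tip (a point): the very tip of the gauge rod (its x = -101 mm)
- rod_grip (a point): the middle of the red grip on the rod's axis (its x = 37 mm)
- drip_tray: fixed shallow steel tray 250 mm (x) by 110 mm (y), rim 16 mm high, with two upright notched rests at x = -85 and +83 mm, 54 mm wide, tops 72 mm over the bench; origin: centre of its underside; its +x is within 0.5 rad of world +x. It stands on the other side of the robot's middle from the power unit
- sleeve_a: bystander: loose rough ceramic ring 62 mm across, 30 mm high, on the bench; origin at the centre of its underside
- sleeve_c: bystander: loose ceramic ring like sleeve_a, on the bench
- sleeve_d: bystander: loose ceramic ring like sleeve_a, on the bench
- oil_bottle: bystander: loose amber bottle 56 mm across, 130 mm high, on the bench; origin at the centre of its underside
- wrench: bystander: loose wrench 150 mm long lying on the bench between power unit and tray
- bolt_tin: bystander: loose aluminium cup 68 mm across, 70 mm high, on the bench; origin at the centre of its underside

How it is judged:
By the outcome, as a careful person would: the job done as asked, in the order asked, and still so for the second after the job is handed in, while the arm keeps its last pose, push and grip.
It also fails if it takes over 61 s, if anything falls off the work surface, if the arm or the gripper's body presses on something with over 40 N, if the wrist force passes 120 N, or if a joint passes its speed limit or range.

## Robot

A 6-joint arm with a two-finger parallel gripper is mounted at the origin on the work surface. World frame = base frame: x ahead of the robot, y to its left, z up, the work surface at z = 0. Lengths are in mm, angles in degrees, forces in N, time in s.
With the tool pointing down it reaches from about 350 to 775 mm from the base axis. Payload 7.3 kg.
Tool frame: the origin (TCP) lies at the very end of the fingers, on their centre line; the grasp point (between the pads) lies 19 mm behind it; x points along the fingers, z is the direction in which the jaws open and shut, and the axes are right-handed (so a half turn about x gives the same grasp; the last joint's range is limited). The gripper opens to 92 mm and grips with 3 to 60 N. Pads are 19 mm wide; open, the fingers measure 130 mm over their backs; the gripper's body (75 mm by 190 mm) begins 47 mm behind the grasp point.
Start: joints at [61.536, 19.595, 87.324, -0, 73.075, -8.365], TCP at [180.402, 493.052, 226.741] pointing down, gripper open.
Joint ranges: [-145.02, 145.02], [-44.19, 115.74], [2.07, 154.8], [-57.11, 237.11], [16.16, 152.29], [-177.93, 177.93]. Speed limits (degrees/s): [147.25, 147.25, 180, 180, 180, 180].

## Interface

Orientations are given as a 3x3 rotation matrix whose columns are the frame's x, y, z axes.
In Python, from cell import manip, imaging gives the robot as it stands.
- The arm moves only by the tool step_arm, never from a script. Its arguments are lists of equal length, an entry for each row: "linear": the shift along the tool's x, y, z in m, a list of three; "twist": the turn about the tool's x in rad; "fingers": the opening, from 0 (shut) to 1 (fully open). A call has 1 to 8 rows; each row shifts and turns the pose as measured when the row begins, along the tool's axes as they then stand; what a row does not reach is not made up. A row lasts 1/12 s, in which the tool goes at most 41.7 mm and 7.16 degrees, less where a joint would pass 70% of its speed; a pose out of reach is approached as far as the arm can. A call is refused whole if a number of a shift passes 0.0417 or a number of a turn 0.125, either way. A call with a gripper value outside its range is refused whole. The fingers move at their own pace and stop on an object; "grip_force" is the grip in N (left out, the last holds). Time passes only in rows, so rows that do not move let the fingers close. It gives the time, the measured TCP pose, the force and the opening at its end, in the units of the state.
- manip.observe(): the state, without advancing time (a new reading comes with each control period).
- imaging.snapshot(name): name is "side" or "top"; returns the picture (420x560x3 uint8, red, green, blue); there is no depth.
- imaging.camera_params(name): a dict with "intrinsics" (3x3 intrinsics, pixels), "world_from_camera" (4x4, takes a point from camera to world coordinates). Camera axes: x right, y up, looking along -z (the intrinsics and any distortion apply to the point x, -y, -z); pixel columns grow to the right and rows downward; lengths in mm; the calibration is good to about 2 mm. A picture is of the moment at which its call begins. camera_params takes no time and is no camera call.
- manip.sign_off(): hands the job in, once; it reports no verdict.
The state is a dict: "t": time; "q": joint angles; "joint_vel": joint speeds; "joint_torque": joint torques, N m; "position": TCP position; "ee_rot": TCP orientation; "wrist_force": force on the tool from outside, world axes, zero at the start; "moment": the same for the moment, N m; "gripper_width": finger opening in mm.
Only numpy, scipy, OpenCV 4.12 (cv2) and the standard library are available. Lean on these libraries where they do the work, as an engineer would, in place of code of your own. Each camera call takes 0.05 s, during which the arm holds its last target. There are 200 camera calls.

## Working session

There is one attempt and no reset: what is moved stays moved. The work goes in short steps, Python scripts to look and compute and a tool call to move; the robot and the scene stay as the last step left them, time stands still between calls to the robot, and variables do not carry over. Pictures are saved under pics/ and viewed, about 8 in all and at most 12, crops included, and the job is handed in when it is done.

Besides the shell and the picture viewer there is one more tool, called after ">>>" as name(argument=value, ...) on one line, values as JSON. step_arm: Moves the arm, as the interface text tells. Its arguments: {"type":"object","properties":{"linear":{"type":"array","items":{"type":"array","items":{"type":"number"}}},"twist":{"type":"array","items":{"type":"number"}},"fingers":{"type":"array","items":{"type":"number"}},"grip_force":{"type":"number"}},"required":["linear","twist","fingers"]}

```bash
mkdir -p pics; python3 - <<'E'
from cell import manip, imaging
import cv2,numpy as np
for n in("top","side"):
    im=imaging.snapshot(n); cv2.imwrite(f"pics/{n}0.png",im[...,::-1])
    p=imaging.camera_params(n); print(n,{k:np.round(v,4).tolist() if not isinstance(v,str) else v for k,v in p.items()})
s=manip.observe();print(s)
a=cv2.imread("pics/top0.png");b=cv2.imread("pics/side0.png")
E
ls
```

```text
top {'intrinsics': [[423.7044, 0.0, 280.8241], [0.0, 423.7044, 209.8834], [0.0, 0.0, 1.0]], 'world_from_camera': [[-0.0013, 0.9994, -0.0354, 473.996], [-0.9997, -0.0005, 0.0253, 17.906], [0.0252, 0.0354, 0.9991, 1259.5546], [0.0, 0.0, 0.0, 1.0]]}
side {'intrinsics': [[464.9727, 0.0, 279.3764], [0.0, 464.9727, 210.6407], [0.0, 0.0, 1.0]], 'world_from_camera': [[0.9353, 0.2639, -0.2356, 243.7598], [-0.3536, 0.6771, -0.6454, -820.9378], [-0.0108, 0.687, 0.7266, 1011.1509], [0.0, 0.0, 0.0, 1.0]]}
{'t': 0.1, 'q': array([ 6.15359237e+01,  1.96323101e+01,  8.73702316e+01, -5.06019934e-04,
        7.30748764e+01, -8.36530666e+00]), 'joint_vel': array([ 0.08618339, -0.04118217, -0.1866473 ,  0.03648868, -0.13032608,
       -0.0121896 ]), 'joint_torque': array([ 2.92061806e-03, -4.32004631e+01, -2.44694370e+01,  7.21009914e-02,
        5.26101503e-02, -8.95003222e-05]), 'position': array([180.22385511, 492.72184877, 226.12497011]), 'ee_rot': array([[-6.36565042e-04, -9.39102457e-01,  3.43636683e-01],
       [-1.19188970e-03,  3.43637221e-01,  9.39101720e-01],
       [-9.99999087e-01,  1.88222302e-04, -1.33805399e-03]]), 'wrist_force': array([-1.06123339, -0.02680292,  1.09379249]), 'moment': array([ 0.03083206, -0.01248369, -0.00137465]), 'gripper_width': 91.46817196771357}
pics
```

View pics/top0.png

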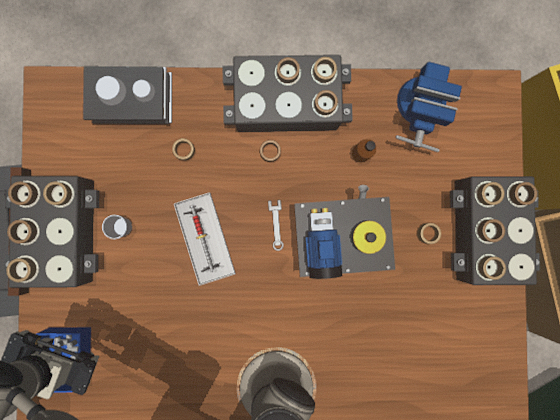

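View pics/side0.png

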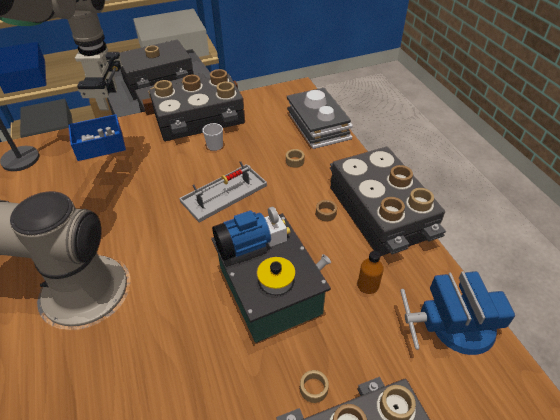

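The top view has +x up and +y left. The unit is on the right, with its cover at about (368,238) and the tube mouth near (363,188). The tray is on the left, with the red grip near (198,227). In the side view the cover is at (276,273), the mouth near (323,262), and the rod at (218,185). The tool can't tilt, so the rod will have to pivot in the grip. Next I'll measure.

```bash
cat > h.py <<'E'
import cv2,numpy as np
from cell import manip,imaging
P={n:imaging.camera_params(n) for n in("top","side")}
def ray(n,uv):
    K=P[n]["intrinsics"];T=np.array(P[n]["world_from_camera"]);d=np.linalg.inv(K)@[uv[0],uv[1],1]
    return T[:3,3],T[:3,:3]@[d[0],-d[1],-d[2]]
def onz(n,uv,z):
    o,d=ray(n,uv);return o+d*(z-o[2])/d[2]
def tri(a,b):
    o1,d1=ray("top",a);o2,d2=ray("side",b);d1=d1/np.linalg.norm(d1);d2=d2/np.linalg.norm(d2)
    s=np.linalg.lstsq(np.c_[d1,-d2],o2-o1,rcond=None)[0];p,q=o1+s[0]*d1,o2+s[1]*d2
    return (p+q)/2,np.linalg.norm(p-q)
def px(n,p):
    T=np.linalg.inv(P[n]["world_from_camera"]);c=T[:3,:3]@p+T[:3,3];u=P[n]["intrinsics"]@[c[0],-c[1],-c[2]];return u[:2]/u[2]
def blob(im,lo,hi,box=None):
    h=cv2.cvtColor(im,cv2.COLOR_RGB2HSV);m=cv2.inRange(h,lo,hi)
    if box: k=np.zeros_like(m);x0,y0,x1,y1=box;k[y0:y1,x0:x1]=1;m*=k
    n,l,s,c=cv2.connectedComponentsWithStats(m);i=1+np.argmax(s[1:,4]);return c[i],s[i],(l==i)
E
python3 - <<'E'
from h import *
I={n:cv2.imread(f"pics/{n}0.png")[...,::-1].copy() for n in P}
for n,b in(("top",(340,200,400,270)),("side",(250,250,305,300))):
    c,s,m=blob(I[n],(22,150,120),(34,255,255),b)
    ct=max(cv2.findContours(m.astype(np.uint8),cv2.RETR_EXTERNAL,cv2.CHAIN_APPROX_NONE)[0],key=len)
    print("cover",n,c,cv2.fitEllipse(ct),[onz(n,cv2.fitEllipse(ct)[0],z).round(1) for z in(165,)])
for n,b in(("top",(170,190,240,285)),("side",(180,160,270,215))):
    c,s,m=blob(I[n],(0,150,80),(8,255,255),b);ys,xs=np.nonzero(m)
    v=cv2.fitLine(np.c_[xs,ys].astype(np.float32),cv2.DIST_L2,0,.01,.01).ravel()
    t=(np.c_[xs,ys]-v[2:])@v[:2];e=[v[2:]+v[:2]*t.min(),v[2:]+v[:2]*t.max()]
    print("red",n,c,s,[onz(n,q,54).round(1) for q in(c,*e)])
A=cv2.resize(I["top"][170:295,290:410],None,fx=3.3,fy=3.3,interpolation=cv2.INTER_CUBIC)
B=cv2.resize(I["top"][185:295,165:245],None,fx=3.3,fy=3.3,interpolation=cv2.INTER_CUBIC)
C=cv2.resize(I["side"][160:220,175:275],None,fx=3.3,fy=3.3,interpolation=cv2.INTER_CUBIC)
D=cv2.resize(I["side"][200:340,205:340],None,fx=2.8,fy=2.8,interpolation=cv2.INTER_CUBIC)
W=np.zeros((600,800,3),np.uint8)
W[:412,:396]=A[:412];W[:363,400:664]=B;
W=np.zeros((600,800,3),np.uint8)
def put(a,x,y):
    h=min(a.shape[0],600-y);w=min(a.shape[1],800-x);W[y:y+h,x:x+w]=a[:h,:w]
put(A,0,0);put(D,400,0);cv2.imwrite("pics/z1.png",W[...,::-1])
W[:]=0;put(B,0,0);put(C,300,0);cv2.imwrite("pics/z2.png",W[:370,:640,::-1])
E
```

```text
cover top [368.83522727 236.84659091] ((368.79095458984375, 236.71482849121094), (31.255130767822266, 31.64781379699707), 118.05924987792969) [array([ 443.1, -237.9,  165. ])]
cover side [275.61492891 272.90165877] ((275.581298828125, 272.27056884765625), (31.033540725708008, 37.458763122558594), 87.49237823486328) [array([ 443.5, -242.9,  165. ])]
red top [197.30555556 224.22222222] [193 216   9  18  72] [array([476.2, 223.9,  54. ]), array([499.3, 231.3,  54. ]), array([450.6, 215.8,  54. ])]
red side [234.08571429 174.2       ] [226 169  17  12  70] [array([479.1, 223.4,  54. ]), array([454. , 215.7,  54. ]), array([504.7, 231.2,  54. ])]
```

View pics/z1.png

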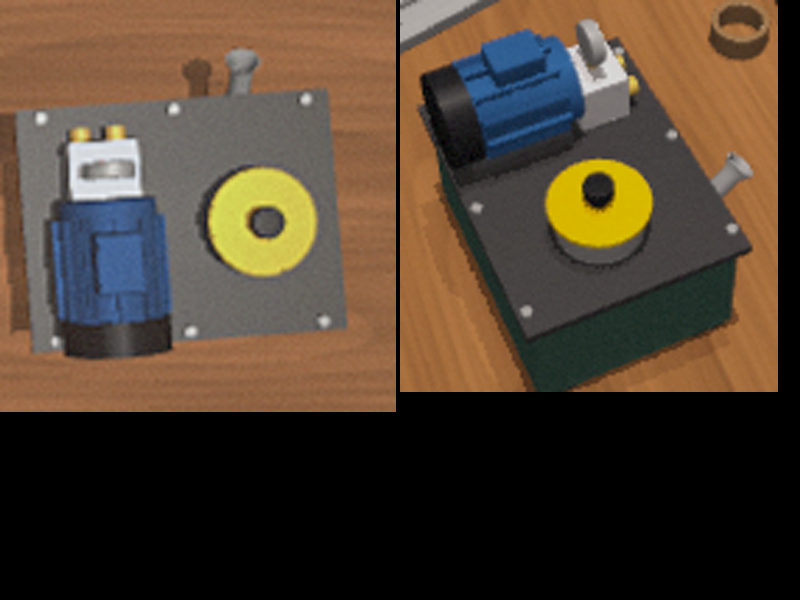

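View pics/z2.png

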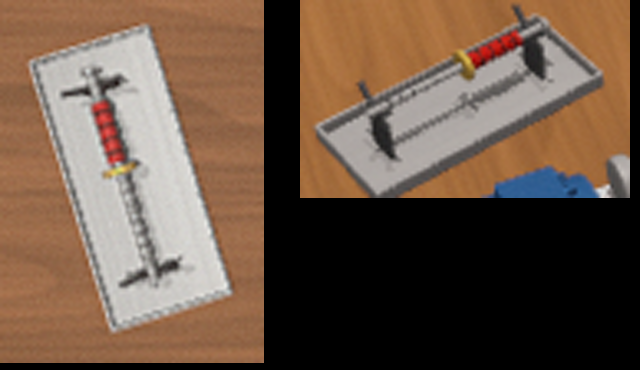

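The crops show the plate corners in the top view at about (295,204), (389,197), (395,269) and (300,277), with the mouth at (363,187) and at (326,258) in the side view. The rod lies in both rests, tip towards -x, with the red grip at about (197,224).

```bash
python3 - <<'E'
from h import *
t=lambda x,y:(290+x/3.3,170+y/3.3); s=lambda x,y:(205+(x-400)/2.8,200+y/2.8)
c=[t(17,113),t(327,90),t(347,328),t(33,352)]
for z in(130,138): 
    q=np.array([onz("top",p,z) for p in c]);print(z,q.round(1)[:,:2].tolist(),"sides",np.linalg.norm(np.roll(q,-1,0)-q,axis=1).round(1),"ctr",q.mean(0).round(1))
    d=(q[0]-q[3])+(q[1]-q[2]);e=(q[0]-q[1])+(q[3]-q[2]);print("yaw",np.degrees(np.arctan2(d[1],d[0])),np.degrees(np.arctan2(-e[0],e[1])))
print("corner -y+x",tri(t(327,90),s(750,246)),"-y-x",tri(t(347,328),s(530,335)))
print("mouth",tri(t(242,57),s(738,162)), "knob",tri(t(267,223),s(598,183)),"cover",tri((368.79,236.71),(275.58,272.27)))
for yaw in(-5,-4.5,-4,-3.5,):
    a=np.radians(yaw);R=np.array([[np.cos(a),-np.sin(a)],[np.sin(a),np.cos(a)]])
    cov=np.array([443.3,-239.5]);print(yaw,"mouth pred",cov+R@[130,0],"ctr",cov-R@[-5,-58])
B=lambda x,y:(165+x/3.3,185+y/3.3);C=lambda x,y:(175+(x-300)/3.3,160+y/3.3)
print("collar",tri(B(119,170),C(464,63)),"tail",tri(B(92,72),C(543,33)),"tip",onz("top",B(154,282),54))
print("tray ctr",np.mean([onz("top",B(*p),16) for p in((29,62),(148,26),(231,293),(112,330))],0))
q=[onz("top",B(*p),16) for p in((29,62),(148,26),(231,293),(112,330))];d=q[0]-q[3]+q[1]-q[2];print("tray yaw",np.degrees(np.arctan2(d[1],d[0])))
E
```

```text
130 [[529.1, -49.0], [547.8, -301.9], [354.7, -316.2], [336.5, -61.4]] sides [253.6 193.7 255.4 193. ] ctr [ 442.  -182.1  130. ]
yaw 3.9587983615937454 4.1627030586399
138 [[528.7, -48.5], [547.3, -299.6], [355.6, -313.8], [337.5, -60.8]] sides [251.8 192.3 253.6 191.6] ctr [ 442.3 -180.7  138. ]
yaw 3.958798361593741 4.162703058639893
corner -y+x (array([ 549.53664736, -302.67388089,  129.37306354]), np.float64(3.4844697888021496)) -y-x (array([ 357.58558549, -316.46002074,  131.49485537]), np.float64(5.610709759612795))
mouth (array([ 573.58534117, -230.04979184,  140.73202415]), np.float64(0.397708362612887)) knob (array([ 443.40148867, -239.08832016,  185.53900523]), np.float64(4.069603840560358)) cover (array([ 443.78341127, -239.30162007,  160.06410311]), np.float64(1.7526655659285868))
-5 mouth pred [ 572.80531075 -250.83024656] ctr [ 453.33600657 -182.15648622]
-4.5 mouth pred [ 572.89925339 -249.69968244] ctr [ 452.83521422 -182.07109012]
-4 mouth pred [ 572.98332653 -248.56834159] ctr [ 452.33369573 -181.99006745]
-3.5 mouth pred [ 573.05752379 -247.43631014] ctr [ 451.83148929 -181.91342439]
collar (array([443.73378666, 212.43500532,  54.84804152]), np.float64(4.621082036161192)) tail (array([527.98899031, 238.17669597,  42.87269063]), np.float64(4.08524312738128)) tip [345.78872039 182.87178935  54.        ]
tray ctr [433.92459803 209.63163294  16.        ]
tray yaw 17.449656689920417
```

>>> step_arm(linear=[[-0.01, 0, 0.01], [-0.01, 0, 0.01], [-0.01, 0, 0.01], [-0.01, 0, 0.01], [-0.01, 0, 0.01], [-0.01, 0, 0.01], [-0.01, 0, 0.01], [-0.01, 0, 0.01]], twist=[0.125, 0.125, 0.125, 0.125, 0.125, 0.125, 0.125, 0.125], fingers=[0, 0, 0, 0, 0, 0, 0, 0])

```text
t: 0.77
position: [233.6, 546.0, 302.7]
ee_rot: [[-0.008, -0.213, 0.977], [-0.014, 0.977, 0.213], [-1.0, -0.012, -0.011]]
wrist_force: [0.3, -0.3, 0.5]
gripper_width: 43.0
```

>>> step_arm(linear=[[0, -0.02, 0.03], [0, -0.02, 0.03], [0, -0.02, 0.03], [0, -0.041, 0], [0, -0.041, 0], [0, -0.041, 0], [0, -0.041, 0], [0, -0.041, 0]], twist=[0.1, 0.08, 0, 0, 0, 0, 0, 0], fingers=[0, 0, 0, 0, 0, 0, 0, 0])

```text
t: 1.43
position: [338.7, 292.1, 298.1]
ee_rot: [[-0.015, -0.026, 1.0], [-0.018, 1.0, 0.025], [-1.0, -0.018, -0.016]]
wrist_force: [1.0, 0.1, 0.6]
gripper_width: 0.3
```

>>> step_arm(linear=[[0, -0.04, 0.01], [0, -0.04, 0.01], [0, -0.04, 0.01], [0, -0.04, 0.01], [0, -0.04, 0.01], [0, -0.04, 0.01], [0, -0.04, 0.01], [0, -0.04, 0.01]], twist=[-0.01, 0, 0, 0, 0, 0, 0, 0], fingers=[0, 0, 0, 0, 0, 0, 0, 0])

```text
t: 2.1
position: [424.0, -30.1, 301.5]
ee_rot: [[-0.017, -0.04, 0.999], [-0.018, 0.999, 0.04], [-1.0, -0.018, -0.018]]
wrist_force: [1.6, 0.2, -0.4]
gripper_width: 0.4
```

>>> step_arm(linear=[[0, -0.04, 0.005], [0, -0.04, 0.003], [0, -0.04, 0], [0, -0.04, 0], [0, -0.02, 0], [0, 0, 0]], twist=[0, 0, 0, 0, 0, 0], fingers=[0, 0, 0, 0, 0, 0])

```text
t: 2.6
position: [437.8, -223.9, 301.8]
ee_rot: [[-0.021, -0.033, 0.999], [-0.018, 0.999, 0.032], [-1.0, -0.017, -0.021]]
wrist_force: [-0.3, -0.5, -0.9]
gripper_width: 0.9
```

>>> step_arm(linear=[[0.02, -0.007, 0.004], [0.03, -0.006, 0.004], [0.03, 0, 0], [0.015, 0, 0], [0.006, 0, 0], [0, 0, 0]], twist=[-0.02, -0.02, 0, 0, 0, 0], fingers=[0, 0, 0, 0, 0, 0])

```text
t: 3.1
position: [444.0, -237.0, 196.6]
ee_rot: [[-0.021, -0.071, 0.997], [-0.016, 0.997, 0.071], [-1.0, -0.014, -0.022]]
wrist_force: [0.5, -0.1, -0.1]
gripper_width: 0.3
```

```bash
python3 - <<'E'
from h import *
W=[]
for n in P:
    im=imaging.snapshot(n);cv2.imwrite(f"pics/{n}1.png",im[...,::-1])
    u,v=(368,232) if n=="top" else (275,260); W.append(cv2.resize(im[v-50:v+50,u-65:u+65],None,fx=3,fy=3,interpolation=cv2.INTER_CUBIC))
    print(n,px(n,manip.observe()["position"]))
cv2.imwrite("pics/a1.png",np.hstack(W)[...,::-1]);print(manip.observe()["position"])
E
```

```text
top [371.49057492 236.57889439]
side [275.13634154 261.19999351]
[ 444.94419929 -237.75206852  198.50661728]
```

View pics/a1.png

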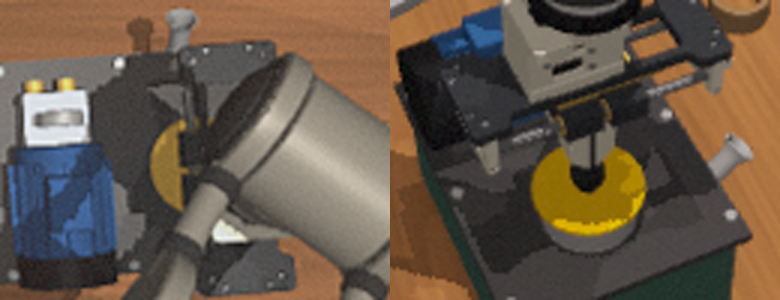

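>>> step_arm(linear=[[0.004, -0.0015, -0.001], [0.004, 0, 0], [0.003, 0, 0], [0.003, 0, 0], [0.003, 0, 0]], twist=[0, 0, 0, 0, 0], fingers=[0, 0, 0, 0, 0])

```text
t: 3.62
position: [446.6, -240.6, 185.9]
ee_rot: [[-0.009, -0.072, 0.997], [-0.024, 0.997, 0.072], [-1.0, -0.023, -0.01]]
wrist_force: [0.7, 2.2, 8.9]
gripper_width: 0.6
```

>>> step_arm(linear=[[0.004, 0.0005, -0.0015], [0.004, 0, 0], [0.004, 0, 0], [0.004, 0, 0]], twist=[0, 0, 0, 0], fingers=[0, 0, 0, 0])

```text
t: 3.95
position: [446.4, -240.3, 179.0]
ee_rot: [[-0.0, -0.073, 0.997], [-0.028, 0.997, 0.073], [-1.0, -0.028, -0.002]]
wrist_force: [-12.8, 10.3, 40.7]
gripper_width: 0.5
```

>>> step_arm(linear=[[-0.004, 0, 0], [-0.015, 0, 0], [-0.035, 0, 0], [-0.035, 0, 0], [-0.03, 0, 0]], twist=[0, 0, 0, 0, 0], fingers=[0, 0, 0, 0, 0])

```text
t: 4.37
position: [443.4, -235.1, 297.6]
ee_rot: [[-0.01, -0.072, 0.997], [-0.022, 0.997, 0.072], [-1.0, -0.022, -0.011]]
wrist_force: [0.2, -0.1, 0.2]
gripper_width: 0.4
```

>>> step_arm(linear=[[0, 0.04, 0], [0, 0.04, 0], [0, 0.04, 0], [0, 0.04, 0], [0, 0.04, 0], [0, 0.04, 0], [0, 0.04, 0], [0, 0.04, 0]], twist=[0.125, 0.125, 0.125, 0.125, 0.125, 0.125, 0.125, 0.125], fingers=[1, 1, 1, 1, 1, 1, 1, 1])

```text
t: 5.03
position: [536.6, 32.4, 297.8]
ee_rot: [[0.004, 0.745, 0.667], [-0.033, 0.667, -0.744], [-0.999, -0.019, 0.028]]
wrist_force: [1.3, -1.9, 0.6]
gripper_width: 49.1
```

>>> step_arm(linear=[[0.02, 0, -0.03], [0.02, 0, -0.03], [0.02, 0, -0.03], [0.02, 0, -0.03], [0.01, 0.02, -0.03], [0.01, 0.02, -0.03], [0, 0, 0]], twist=[0.12, 0.12, 0.12, 0.08, 0, 0, 0], fingers=[1, 1, 1, 1, 1, 1, 1])

```text
t: 5.62
position: [502.3, 210.6, 183.9]
ee_rot: [[0.008, 0.965, 0.263], [-0.035, 0.263, -0.964], [-0.999, -0.001, 0.036]]
wrist_force: [-0.9, -0.6, -0.3]
gripper_width: 91.0
```

```bash
python3 - <<'E'
from h import *
for n in P: 
    im=imaging.snapshot(n);cv2.imwrite(f"pics/{n}2.png",im[...,::-1])
    if n=="side":
        c,s,m=blob(im,(22,150,90),(34,255,255),(240,240,310,310));print(s,c)
    else:
        c,s,m=blob(im,(22,150,120),(34,255,255),(340,200,400,270));print(s,c)
im=cv2.imread("pics/side2.png")
cv2.imwrite("pics/a2.png",np.hstack([cv2.resize(im[240:320,215:345],None,fx=3,fy=3,interpolation=2),cv2.resize(im[120:200,170:300],None,fx=3,fy=3)]))
s=manip.observe();R=s["ee_rot"];print(s["position"],R.round(3).tolist())
print("to go in tool axes (hover z=110):",R.T@(np.array([491.3,228.1,110])-s["position"]), "twist",np.degrees(np.arctan2(R[1,2],R[0,2]))+72.5)
E
```

```text
[352 221  32  32 662] [367.99093656 236.97583082]
[257 258  38  32 847] [275.35064935 274.32821724]
[502.38285575 207.01360055 185.82970171] [[0.01, 0.965, 0.263], [-0.037, 0.263, -0.964], [-0.999, -0.0, 0.038]]
to go in tool axes (hover z=110): [ 74.89800959  -5.12862463 -26.10737374] twist -2.268601991964232
```

View pics/a2.png

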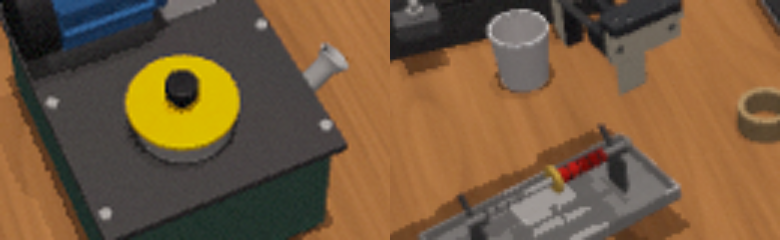

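The side view shows the cover level on the neck, with its centroid at (275.4,274.3), lower than before. I'll check how far it dropped.

```bash
python3 - <<'E'
from h import *
for k in "02":
  for n,b in(("top",(340,200,400,270)),("side",(250,250,305,300))):
    im=cv2.imread(f"pics/{n}{k}.png")[...,::-1].copy()
    c,s,m=blob(im,(22,150,90),(34,255,255),b)
    ct=max(cv2.findContours(m.astype(np.uint8),cv2.RETR_EXTERNAL,cv2.CHAIN_APPROX_NONE)[0],key=len)
    print(k,n,c.round(2),s,np.round(cv2.fitEllipse(cv2.convexHull(ct))[0],2))
for z in(165,157):print(z,px("top",np.array([443.5,-239.5,z])),px("side",np.array([443.5,-239.5,z])))
E
```

```text
0 top [368.84 236.85] [353 221  33  32 704] [368.84 236.72]
0 side [275.65 272.9 ] [257 257  38  32 852] [275.61 272.27]
2 top [367.99 236.97] [352 221  32  32 663] [367.5  236.72]
2 side [275.35 274.33] [257 258  38  32 847] [275.28 273.73]
165 [369.40288134 236.54741964] [275.0636487  271.10542761]
157 [368.68603622 236.46343751] [275.12621996 273.21850629]
```

>>> step_arm(linear=[[0.03, -0.003, -0.014], [0.03, -0.002, -0.012], [0.015, 0, 0], [0, 0, 0]], twist=[-0.04, 0, 0, 0], fingers=[1, 1, 1, 1])

```text
t: 6.05
position: [493.9, 224.9, 111.3]
ee_rot: [[0.019, 0.954, 0.3], [-0.036, 0.3, -0.953], [-0.999, 0.007, 0.04]]
wrist_force: [-1.0, -0.8, -0.3]
gripper_width: 92.1
```

>>> step_arm(linear=[[0.025, -0.001, -0.005], [0.03, -0.001, -0.002], [0.015, 0, 0], [0.006, 0, 0], [0, 0, 0]], twist=[0, 0, 0, 0, 0], fingers=[1, 1, 1, 1, 1])

```text
t: 6.47
position: [496.9, 223.9, 39.6]
ee_rot: [[0.029, 0.956, 0.293], [-0.034, 0.294, -0.955], [-0.999, 0.018, 0.041]]
wrist_force: [-0.7, 0.7, -0.4]
gripper_width: 91.6
```

```bash
python3 - <<'E'
from h import *
A={}
for k in range(6):
  for n,b in(("top",(340,200,400,270)),("side",(250,250,305,300))):
    im=imaging.snapshot(n);c,s,m=blob(im,(22,150,90),(34,255,255),b);A.setdefault(n,[]).append([*c,s[4],s[0],s[1],s[2],s[3]])
for n in A:print(n,np.mean(A[n],0).round(2))
cv2.imwrite("pics/a3.png",imaging.snapshot("side")[140:210,180:280,::-1].repeat(4,0).repeat(4,1))
s=manip.observe();print(s["position"])
E
```

```text
top [368.02 236.95 660.83 352.   221.    32.    32.  ]
side [275.4  274.35 845.67 257.   258.    38.    32.  ]
[496.73768846 225.0162777   39.70438468]
```

View pics/a3.png

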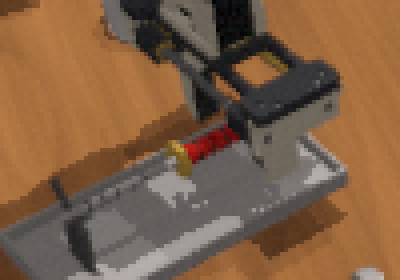

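>>> step_arm(linear=[[0.003, -0.004, -0.003], [0.002, -0.002, 0], [0, 0, 0], [0, 0, 0], [0, 0, 0], [0, 0, 0], [0, 0, 0], [0, 0, 0]], twist=[0, 0, 0, 0, 0, 0, 0, 0], fingers=[0.6, 0.3, 0, 0, 0, 0, 0, 0], grip_force=8)

```text
t: 7.78
position: [489.1, 226.1, 33.5]
ee_rot: [[0.029, 0.955, 0.295], [-0.034, 0.296, -0.955], [-0.999, 0.018, 0.041]]
wrist_force: [0.0, -0.2, 0.4]
gripper_width: 43.1
```

```bash
python3 - <<'E'
from h import *
for a,b in(((368.84,236.85),(275.65,272.9)),((368.02,236.95),(275.4,274.35))):print(tri(a,b))
print(manip.observe())
E
```

```text
(array([ 443.53739108, -239.84933331,  158.47802528]), np.float64(2.094216647448879))
(array([ 443.09652156, -239.13886944,  152.24553641]), np.float64(2.0829085342224296))
{'t': 7.7833, 'q': array([18.07753997, 33.90974383, 98.81794506, -3.28550155, 46.33950737,
       93.13230933]), 'joint_vel': array([-0.01767053, -0.06918811, -0.23578785, -0.06990001,  0.0578677 ,
        0.00807962]), 'joint_torque': array([ 2.07375741e-02, -4.85081255e+01, -1.74564064e+01, -1.14932740e-01,
       -1.52659882e-01,  4.16462324e-03]), 'position': array([489.10462611, 226.14604005,  33.52070897]), 'ee_rot': array([[ 0.02910883,  0.95504883,  0.29501594],
       [-0.03411287,  0.29591824, -0.95460395],
       [-0.99899399,  0.01772356,  0.04119329]]), 'wrist_force': array([ 0.00213149, -0.16950714,  0.39566527]), 'moment': array([-0.01559838,  0.1919593 ,  0.00238015]), 'gripper_width': 43.06970398884185}
```

>>> step_arm(linear=[[0, 0, 0], [0, 0, 0], [0, 0, 0], [0, 0, 0], [0, 0, 0], [0, 0, 0], [0, 0, 0]], twist=[0, 0, 0, 0, 0, 0, 0], fingers=[0, 0, 0, 0, 0, 0, 0], grip_force=8)

```text
t: 8.37
position: [489.4, 226.3, 33.7]
ee_rot: [[0.03, 0.955, 0.295], [-0.034, 0.296, -0.955], [-0.999, 0.018, 0.041]]
wrist_force: [-0.0, 0.2, -0.9]
gripper_width: 15.9
```

>>> step_arm(linear=[[-0.008, 0, 0], [-0.02, 0, 0], [-0.02, 0, 0], [-0.02, 0, 0], [0, 0, 0]], twist=[0, 0, 0, 0, 0], fingers=[0, 0, 0, 0, 0], grip_force=8)

```text
t: 8.78
position: [486.0, 228.1, 104.2]
ee_rot: [[0.025, 0.955, 0.295], [-0.035, 0.296, -0.955], [-0.999, 0.014, 0.041]]
wrist_force: [0.5, -0.1, -0.2]
gripper_width: 15.8
```

```bash
python3 - <<'E'
from h import *
im=imaging.snapshot("side");cv2.imwrite("pics/a4.png",im[110:210,180:290,::-1].repeat(4,0).repeat(4,1))
s=manip.observe();print(s["position"],s["gripper_width"],s["wrist_force"],s["moment"])
E
```

```text
[485.31915907 227.74716935 102.5179778 ] 15.530517184309629 [-0.55459001  1.32984072 -1.12119886] [ 0.01680333  0.1129284  -0.02658571]
```

View pics/a4.png

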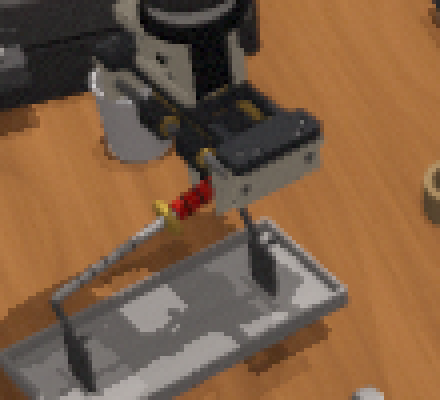

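The side view shows the rod lifted but drooping tip-down: it pivots in the pads at 8 N. The tip is at about (194,184) and the collar at about (222,163).

```bash
cat >> h.py <<'E'
def inplane(n,uv,p0,nrm):
    o,d=ray(n,uv);return o+d*(nrm@(p0-o))/(nrm@d)
def rodpts(tip,col):
    s=manip.observe();R=s["ee_rot"];g=s["position"]-19*R[:,0];nz=R[:,2]*[1,1,0];nz/=np.linalg.norm(nz)
    T,C=inplane("side",tip,g,nz),inplane("side",col,g,nz)
    a=lambda u,v:np.degrees(np.arctan2((v-u)[2],np.hypot(*(v-u)[:2])))
    print("grip",g.round(1),"tip",T.round(1),"collar",C.round(1),"pitch t-g,t-c",a(T,g),a(T,C),"len t-g",np.linalg.norm(T-g),"t-c",np.linalg.norm(T-C))
E
python3 - <<'E'
from h import *
rodpts((180+57/4,110+298/4),(180+168/4,110+213/4))
E
```

```text
grip [484.9 228.4 121.5] tip [350.4 186.9  87. ] collar [444.9 216.1 114.7] pitch t-g,t-c 13.757552450879329 15.611861321829961 len t-g 144.8876692546138 t-c 102.7277422255927
```

>>> step_arm(linear=[[-0.015, 0, 0], [-0.025, 0, 0], [-0.025, 0, 0], [-0.02, 0, 0], [-0.01, 0, 0], [0, 0, 0]], twist=[0, 0, 0, 0, 0, 0], fingers=[0, 0, 0, 0, 0, 0], grip_force=10)

```text
t: 9.33
position: [479.7, 229.8, 195.2]
ee_rot: [[0.012, 0.955, 0.295], [-0.04, 0.295, -0.955], [-0.999, -0.0, 0.042]]
wrist_force: [-0.2, 0.4, -0.2]
gripper_width: 15.7
```

>>> step_arm(linear=[[0, 0, 0], [0, 0, 0]], twist=[0, 0], fingers=[0, 0], grip_force=5)

```text
t: 9.5
position: [479.0, 229.5, 193.3]
ee_rot: [[0.01, 0.955, 0.295], [-0.041, 0.295, -0.955], [-0.999, -0.003, 0.042]]
wrist_force: [0.0, -0.4, -0.8]
gripper_width: 15.6
```

>>> step_arm(linear=[[0, 0, 0], [0, 0, 0]], twist=[0, 0], fingers=[0, 0], grip_force=20)

```text
t: 9.67
position: [477.9, 228.9, 190.7]
ee_rot: [[0.006, 0.956, 0.295], [-0.042, 0.295, -0.955], [-0.999, -0.007, 0.042]]
wrist_force: [-0.0, -0.7, -1.5]
gripper_width: 15.0
```

```bash
python3 - <<'E'
from h import *
im=imaging.snapshot("side");cv2.imwrite("pics/a5.png",im[70:210,170:310,::-1].repeat(4,0).repeat(4,1))
s=manip.observe();print(s["position"],s["gripper_width"],s["wrist_force"],s["moment"])
c,_,m=blob(im,(0,150,60),(8,255,255),(170,70,310,210));ys,xs=np.nonzero(m);print(c,xs.min(),xs.max(),ys.min(),ys.max())
c,_,m=blob(im,(18,110,90),(32,255,255),(200,90,280,200));print("brass?",c,_)
E
```

```text
[477.77498451 228.90496164 190.48844807] 15.30232742223539 [-0.91786162  0.15377827 -1.22015533] [-0.02077035  0.11694853 -0.01495634]
[223.29090909 138.34545455] 219 227 132 143
brass? [218.         144.68181818] [214 141   9   8  22]
```

View pics/a5.png

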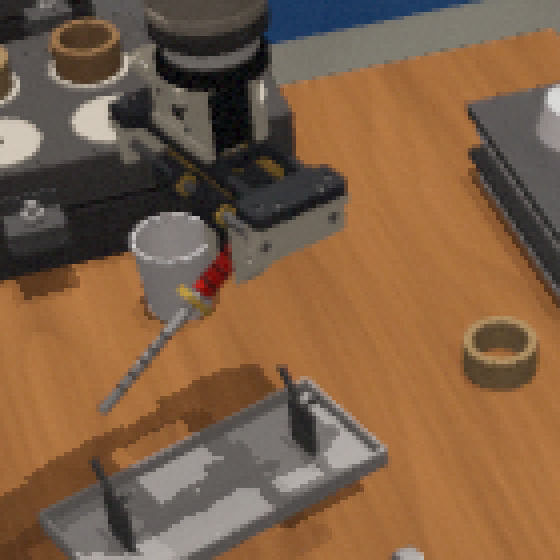

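The side view shows the rod drooping further, with the tip at about (196,172) and the collar at about (218,145). That is 9 pictures viewed so far.

```bash
python3 - <<'E'
from h import *
rodpts((196,172.3),(218,144.7))
E
```

```text
grip [477.7 229.7 209.5] tip [362.7 194.2 124.2] collar [441.  218.4 183.3] pitch t-g,t-c 35.320922449361724 35.78755479524464 len t-g 147.432886538592 t-c 100.9300329748419
```

>>> step_arm(linear=[[-0.002, 0, 0]], twist=[0], fingers=[0], grip_force=5)

```text
t: 9.8
position: [477.3, 228.8, 191.5]
ee_rot: [[0.003, 0.956, 0.295], [-0.043, 0.295, -0.955], [-0.999, -0.01, 0.042]]
wrist_force: [-0.7, -0.3, -0.4]
gripper_width: 15.8
```

>>> step_arm(linear=[[-0.002, 0, 0], [-0.002, 0, 0]], twist=[0, 0], fingers=[0, 0], grip_force=25)

```text
t: 9.97
position: [477.0, 228.8, 194.9]
ee_rot: [[0.001, 0.956, 0.295], [-0.044, 0.295, -0.955], [-0.999, -0.012, 0.042]]
wrist_force: [-0.2, -0.2, -1.0]
gripper_width: 15.0
```

```bash
cat >> h.py <<'E'
def rodside(box,vlo=60):
    im=imaging.snapshot("side");c,s,_=blob(im,(18,110,90),(32,255,255),box)
    h=cv2.cvtColor(im,cv2.COLOR_RGB2HSV);m=cv2.inRange(h,(0,0,vlo),(180,75,255));k=np.zeros_like(m)
    u,v=int(c[0]),int(c[1]);k[v+1:v+60,u-50:u+1]=1;m*=k
    m[:v+4]=0
    n,l,st,ce=cv2.connectedComponentsWithStats(m);best=None
    for i in range(1,n):
        ys,xs=np.nonzero(l==i);d=np.hypot(xs-c[0],ys-c[1])
        if d.min()<9 and len(d)>8:
            t=np.argsort(d)[-3:];best=(xs[t].mean(),ys[t].mean());print("brass",c.round(1),s[4],"tip",best,len(d));rodpts(best,c)
    return im
E
python3 - <<'E'
from h import *
rodside((200,90,280,200));print(manip.observe()["position"])
E
```

```text
brass [217.9 143.9] 22 tip (np.float64(196.33333333333334), np.float64(171.66666666666666)) 93
grip [477.2 229.7 214.4] tip [364.1 194.8 125.7] collar [441.1 218.6 186.1] pitch t-g,t-c 36.84639271893628 36.82468150878893 len t-g 147.90208204771668 t-c 100.67496622811669
[477.20159979 228.90759928 195.43395884]
```

>>> step_arm(linear=[[-0.001, 0, 0], [-0.001, 0, 0]], twist=[0, 0], fingers=[0, 0], grip_force=4.5)

```text
t: 10.18
position: [477.3, 229.0, 197.7]
ee_rot: [[0.002, 0.956, 0.295], [-0.043, 0.295, -0.955], [-0.999, -0.01, 0.042]]
wrist_force: [-0.7, 0.1, -0.7]
gripper_width: 15.3
```

>>> step_arm(linear=[[-0.001, 0, 0], [-0.001, 0, 0]], twist=[0, 0], fingers=[0, 0], grip_force=25)

```text
t: 10.35
position: [477.4, 229.2, 200.1]
ee_rot: [[0.003, 0.956, 0.295], [-0.043, 0.295, -0.955], [-0.999, -0.01, 0.042]]
wrist_force: [-0.5, -0.3, -0.8]
gripper_width: 15.2
```

```bash
python3 - <<'E'
from h import *
rodside((200,90,280,200));s=manip.observe();print(s["position"],s["ee_rot"])
E
```

```text
brass [219. 143.] 28 tip (np.float64(200.33333333333334), np.float64(172.66666666666666)) 98
grip [477.4 230.  219.3] tip [375.2 198.5 115.2] collar [444.9 220.  186.9] pitch t-g,t-c 44.250391974612185 44.55822786736937 len t-g 149.27223405319148 t-c 102.2482901639703
[477.46788587 229.21200256 200.34191375] [[ 0.00325251  0.95552926  0.29487838]
 [-0.04303527  0.2947405  -0.95460778]
 [-0.99906826 -0.0095853   0.04208011]]
```

>>> step_arm(linear=[[-0.01, 0.01, 0], [-0.02, 0.01, 0], [-0.02, 0.01, 0], [-0.01, 0.02, 0.015], [0, 0.016, 0.03], [0, 0.016, 0.034], [0, 0.016, 0.034], [0, 0.016, 0.034]], twist=[0.08, 0.1, 0.09, 0, 0, 0, 0, 0], fingers=[0, 0, 0, 0, 0, 0, 0, 0], grip_force=40)

```text
t: 11.07
position: [594.1, 95.8, 269.8]
ee_rot: [[0.002, 1.0, 0.028], [-0.041, 0.029, -0.999], [-0.999, 0.001, 0.041]]
wrist_force: [0.5, 0.0, -0.7]
gripper_width: 15.0
```

>>> step_arm(linear=[[0, 0.014, 0.035], [0, 0.014, 0.035], [0, 0.014, 0.035], [0, 0.014, 0.035], [0, 0.012, 0.03], [0, 0.01, 0.02], [0, 0, 0.01], [0, 0, 0]], twist=[0, 0, 0, 0, 0, 0, 0, 0], fingers=[0, 0, 0, 0, 0, 0, 0, 0])

```text
t: 11.73
position: [681.8, -120.6, 276.6]
ee_rot: [[0.001, 1.0, 0.021], [-0.043, 0.021, -0.999], [-0.999, 0.0, 0.043]]
wrist_force: [1.4, 0.4, -0.7]
gripper_width: 15.5
```

```bash
cat >> h.py <<'E'
M=np.array([573.2,-230.2,140.]);U=np.array([.7053,.0501,.7071])
def plan(so,pitch=44.4,gx=50,Mo=M):
    s=manip.observe();R=s["ee_rot"];p=np.radians(pitch)+np.arcsin(-R[2,1])*0
    g=s["position"]-19*R[:,0]
    print("pos",s["position"].round(1),"F",s["wrist_force"].round(1),"mom",s["moment"].round(2),"w",round(s["gripper_width"],1));print(R.round(3).tolist())
    e=Mo+U*(so+101+gx)-g;print("standoff",so,"move tool axes",(R.T@e).round(1),"yaw y-axis",np.degrees(np.arctan2(R[1,1],R[0,1])).round(1))
E
python3 - <<'E'
from h import *
plan(15)
E
```

```text
pos [ 681.8 -120.6  276.6] F [ 1.4  0.4 -0.7] mom [0.   0.15 0.07] w 15.5
[[0.001, 1.0, 0.021], [-0.043, 0.021, -0.999], [-0.999, 0.0, 0.043]]
standoff 15 move tool axes [ 42.5   6.4 100.6] yaw y-axis 1.2
```

>>> step_arm(linear=[[0.005, 0.006, 0.035], [0.01, 0.004, 0.035], [0.01, 0.002, 0.025], [0.005, 0, 0.005], [0, 0, 0]], twist=[0, 0, 0, 0, 0], fingers=[0, 0, 0, 0, 0])

```text
t: 12.15
position: [695.7, -216.9, 250.4]
ee_rot: [[0.001, 1.0, 0.028], [-0.039, 0.028, -0.999], [-0.999, -0.0, 0.039]]
wrist_force: [-0.3, 0.5, -0.7]
gripper_width: 15.4
```

```bash
python3 - <<'E'
from h import *
plan(15)
I={}
for n in P:
    I[n]=imaging.snapshot(n);cv2.imwrite(f"pics/{n}6.png",I[n][...,::-1])
a=I["top"][140:240,325:415];b=I["side"][180:280,290:400]
W=np.hstack([cv2.resize(x,None,fx=4,fy=4,interpolation=cv2.INTER_CUBIC) for x in(a,b)]);cv2.imwrite("pics/a6.png",W[...,::-1])
E
```

```text
pos [ 695.7 -216.9  250.4] F [-0.3  0.5 -0.7] mom [-0.02  0.09  0.01] w 15.4
[[0.001, 1.0, 0.028], [-0.039, 0.028, -0.999], [-0.999, -0.0, 0.039]]
standoff 15 move tool axes [12.2 -5.6  5.1] yaw y-axis 1.6
```

View pics/a6.png

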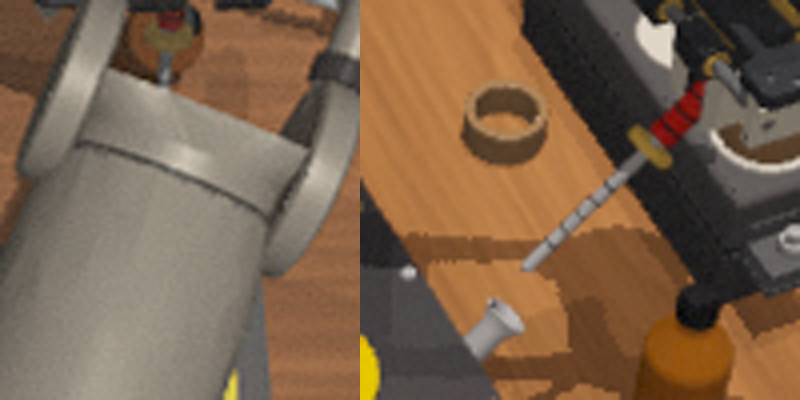

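The rod is about 25 mm off the mouth. In the side view the tip is at (331.8,246.8), the collar at (362.5,217) and the mouth at (327,259.5). In the top view the collar is at (366.3,150). That is 10 pictures viewed.

```bash
python3 - <<'E'
from h import *
rodpts((331.75,246.75),(362.5,217))
c,e=tri((366.25,150),(362.5,217));print("collar tri",c,e,"mouth tri",tri((363.3,187.3),(327,259.5)))
s=manip.observe();R=s["ee_rot"];g=s["position"]-19*R[:,0]
p=np.radians(44.4);d=np.cos(p)*R[:,1]-np.sin(p)*R[:,0]
print("dir",d,"tip pred",g-151*d,px("side",g-151*d),"collar pred",g-47*d,px("side",g-47*d),px("top",g-47*d))
print("mouth px",px("side",M),px("top",M))
im=imaging.snapshot("top");c,s,_=blob(im,(16,90,60),(32,255,255),(340,140,390,165));print("brass top",c,s)
E
```

```text
grip [ 696.1 -214.7  270.8] tip [ 593.3 -217.7  159. ] collar [ 665.6 -215.6  231.4] pitch t-g,t-c 47.40262790820023 45.07774029517902 len t-g 151.90804695401684 t-c 102.32163438065798
collar tri [ 659.83466362 -218.30282335  235.54291996] 6.674440066383141 mouth tri (array([ 575.19718289, -231.59729745,  135.26084663]), np.float64(2.112600803202859))
dir [0.71240875 0.04850893 0.70008618] tip pred [ 588.52803437 -221.99996038  165.06752136] [330.85069588 247.02124385] collar pred [ 662.61854404 -216.95503158  237.8764842 ] [361.96831975 215.82753234] [366.41911959 147.39483248]
mouth px [325.6563413  258.13127092] [363.30584759 187.51260228]
brass top [366.203125 148.796875] [360 145  13   8  64]
```

>>> step_arm(linear=[[0.006, -0.003, 0.003], [0.006, -0.003, 0.002], [0, 0, 0]], twist=[0, 0, 0], fingers=[0, 0, 0], grip_force=18)

```text
t: 12.55
position: [691.1, -216.1, 242.4]
ee_rot: [[0.007, 0.999, 0.035], [-0.04, 0.036, -0.999], [-0.999, 0.006, 0.04]]
wrist_force: [-0.1, 0.1, -1.0]
gripper_width: 15.8
```

```bash
python3 - <<'E'
from h import *
plan(0)
E
```

```text
pos [ 691.1 -216.1  242.4] F [-0.1  0.1 -1. ] mom [ 0.03  0.13 -0.06] w 15.8
[[0.007, 0.999, 0.035], [-0.04, 0.036, -0.999], [-0.999, 0.006, 0.04]]
standoff 0 move tool axes [ 14.8 -11.6   6.3] yaw y-axis 2.0
```

>>> step_arm(linear=[[0.003, 0, 0.004], [0.002, -0.002, 0.003], [0, 0, 0]], twist=[0, 0, 0], fingers=[0, 0, 0])

```text
t: 12.8
position: [689.2, -222.2, 238.0]
ee_rot: [[0.008, 0.999, 0.038], [-0.04, 0.038, -0.998], [-0.999, 0.006, 0.04]]
wrist_force: [-0.2, 0.2, -2.5]
gripper_width: 15.5
```

```bash
python3 - <<'E'
from h import *
plan(0)
E
```

```text
pos [ 689.2 -222.2  238. ] F [-0.2  0.2 -2.5] mom [0.04 0.19 0.03] w 15.5
[[0.008, 0.999, 0.038], [-0.04, 0.038, -0.998], [-0.999, 0.006, 0.04]]
standoff 0 move tool axes [10.1 -9.5  0.5] yaw y-axis 2.2
```

>>> step_arm(linear=[[0.007, -0.006, 0], [0.006, -0.006, 0], [0.006, -0.006, 0], [0.006, -0.006, 0], [0, 0, 0]], twist=[0, 0, 0, 0, 0], fingers=[0, 0, 0, 0, 0])

```text
t: 13.22
position: [665.0, -224.9, 212.2]
ee_rot: [[0.01, 0.999, 0.037], [-0.041, 0.037, -0.998], [-0.999, 0.008, 0.041]]
wrist_force: [-0.3, 0.7, -1.7]
gripper_width: 15.2
```

```bash
python3 - <<'E'
from h import *
plan(-40)
im=rodside((330,190,400,260))
s=manip.observe();R=s["ee_rot"];g=s["position"]-19*R[:,0]
p=np.radians(44.4);d=np.cos(p)*R[:,1]-np.sin(p)*R[:,0];print("collar pred",px("side",g-47*d),px("top",g-47*d),"tip",(g-151*d).round(1))
cv2.imwrite("pics/s7.png",im[...,::-1])
E
```

```text
pos [ 665.  -224.9  212.2] F [-0.3  0.7 -1.7] mom [0.   0.11 0.03] w 15.2
[[0.01, 0.999, 0.037], [-0.041, 0.037, -0.998], [-0.999, 0.008, 0.041]]
standoff -40 move tool axes [ 12.6 -13.4  -0.5] yaw y-axis 2.1
brass [349.8 234.4] 47 tip (np.float64(299.3333333333333), np.float64(292.6666666666667)) 1069
grip [ 665.4 -224.2  232. ] tip [ 508.9 -230.    29.7] collar [ 632.6 -225.4  195.5] pitch t-g,t-c 52.24579477291285 53.256430634259935 len t-g 255.82014745322525 t-c 206.8537518524252
collar pred [350.1203882  233.88723245] [366.88500112 162.17018801] tip [ 558.8 -232.6  125.4]
```

>>> step_arm(linear=[[0.007, -0.007, 0], [0.007, -0.007, 0], [0.007, -0.007, 0], [0.007, -0.007, 0], [0, 0, 0]], twist=[0, 0, 0, 0, 0], fingers=[0, 0, 0, 0, 0])

```text
t: 13.68
position: [640.3, -227.9, 186.9]
ee_rot: [[0.018, 0.999, 0.037], [-0.043, 0.037, -0.998], [-0.999, 0.016, 0.044]]
wrist_force: [-0.3, -0.4, -0.8]
gripper_width: 15.3
```

```bash
cat >> h.py <<'E'
def chk(pitch=44.4,box=(320,190,400,270)):
    im=imaging.snapshot("side");c,st,_=blob(im,(18,110,90),(32,255,255),box);s=manip.observe();R=s["ee_rot"];g=s["position"]-19*R[:,0]
    p=np.radians(pitch);d=np.cos(p)*R[:,1]-np.sin(p)*R[:,0];print("brass",c.round(1),st[4],"pred",px("side",g-47*d).round(1),"seated",px("side",M+U*3).round(1),"tip along U",(U@(g-151*d-M)).round(1));return im
E
python3 - <<'E'
from h import *
plan(-101);chk()
E
```

```text
pos [ 640.3 -227.9  186.9] F [-0.3 -0.4 -0.8] mom [-0.03  0.11 -0.04] w 15.3
[[0.018, 0.999, 0.037], [-0.043, 0.037, -0.998], [-0.999, 0.016, 0.044]]
standoff -101 move tool axes [ 30.  -32.   -1.9] yaw y-axis 2.1
brass [339.8 245.6] 48 pred [340.2 244.9] seated [326.5 257.3] tip along U -55.8
```

>>> step_arm(linear=[[0.007, -0.007, -0.001], [0.007, -0.007, -0.001], [0.007, -0.007, 0], [0.005, -0.005, 0], [0, 0, 0]], twist=[0, 0, 0, 0, 0], fingers=[0, 0, 0, 0, 0])

```text
t: 14.15
position: [620.2, -229.1, 165.3]
ee_rot: [[0.029, 0.999, 0.037], [-0.047, 0.038, -0.998], [-0.998, 0.027, 0.048]]
wrist_force: [0.6, -0.3, -1.0]
gripper_width: 15.4
```

```bash
python3 - <<'E'
from h import *
plan(-101);chk()
E
```

```text
pos [ 620.2 -229.1  165.3] F [ 0.6 -0.3 -1. ] mom [-0.04  0.12 -0.01] w 15.4
[[0.029, 0.999, 0.037], [-0.047, 0.038, -0.998], [-0.998, 0.027, 0.048]]
standoff -101 move tool axes [  8.6 -11.4  -1.3] yaw y-axis 2.2
brass [331.2 254.1] 54 pred [331.8 253.7] seated [326.5 257.3] tip along U -85.9
```

>>> step_arm(linear=[[0.004, -0.005, 0], [0.004, -0.005, 0], [0.004, -0.004, 0], [0.003, -0.003, 0], [0.002, -0.002, 0]], twist=[0, 0, 0, 0, 0], fingers=[0, 0, 0, 0, 0])

```text
t: 14.62
position: [610.6, -231.3, 155.9]
ee_rot: [[0.055, 0.998, 0.036], [-0.053, 0.039, -0.998], [-0.997, 0.053, 0.055]]
wrist_force: [1.6, 2.6, 4.4]
gripper_width: 14.9
```

```bash
python3 - <<'E'
from h import *
plan(-101);chk()
E
```

```text
pos [ 610.6 -231.3  155.9] F [1.6 2.6 4.4] mom [ 0.44 -0.06  0.03] w 14.9
[[0.055, 0.998, 0.036], [-0.053, 0.039, -0.998], [-0.997, 0.053, 0.055]]
standoff -101 move tool axes [-0.7 -1.  -2.6] yaw y-axis 2.3
brass [327.5 258.3] 55 pred [328.  258.5] seated [326.5 257.3] tip along U -100.6
```

>>> step_arm(linear=[[0.003, -0.003, -0.001], [0.003, -0.003, -0.001], [0.003, -0.003, 0]], twist=[0, 0, 0], fingers=[0, 0, 0])

```text
t: 14.92
position: [610.9, -231.5, 155.7]
ee_rot: [[0.083, 0.996, 0.035], [-0.062, 0.04, -0.997], [-0.995, 0.08, 0.065]]
wrist_force: [4.3, 5.2, 9.8]
gripper_width: 15.6
```

```bash
python3 - <<'E'
from h import *
plan(-101);im=chk();cv2.imwrite("pics/a8.png",im[200:290,290:390,::-1].repeat(5,0).repeat(5,1))
E
```

```text
pos [ 610.9 -231.5  155.7] F [4.3 5.2 9.8] mom [ 0.94 -0.61 -0.02] w 15.6
[[0.083, 0.996, 0.035], [-0.062, 0.04, -0.997], [-0.995, 0.08, 0.065]]
standoff -101 move tool axes [-1.  -0.7 -2.6] yaw y-axis 2.3
brass [327.5 258.3] 55 pred [328.4 258.8] seated [326.5 257.3] tip along U -100.6
```

View pics/a8.png

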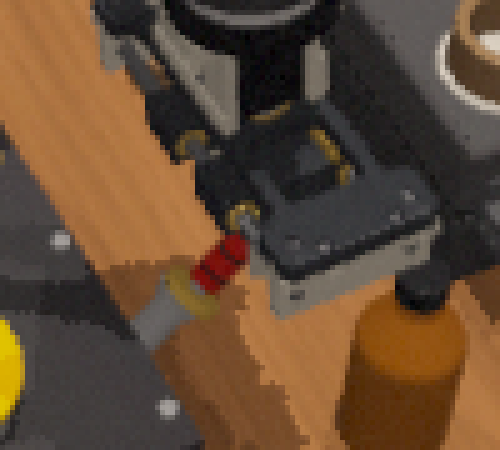

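The side view shows the collar seated on the mouth at (327.5,258.3). More push added force but no travel, so it has stopped. That is 11 pictures viewed. Now I'll draw it out along the bore.

>>> step_arm(linear=[[-0.004, 0.005, 0], [-0.008, 0.009, 0], [-0.008, 0.009, 0], [-0.008, 0.009, 0], [0, 0, 0]], twist=[0, 0, 0, 0, 0], fingers=[0, 0, 0, 0, 0], grip_force=20)

```text
t: 15.38
position: [640.5, -228.0, 188.3]
ee_rot: [[0.082, 0.996, 0.035], [-0.062, 0.04, -0.997], [-0.995, 0.08, 0.065]]
wrist_force: [-0.6, -0.4, -0.9]
gripper_width: 15.4
```

```bash
python3 - <<'E'
from h import *
plan(25);chk()
E
```

```text
pos [ 640.5 -228.   188.3] F [-0.6 -0.4 -0.9] mom [ 0.08  0.18 -0.01] w 15.4
[[0.082, 0.996, 0.035], [-0.062, 0.04, -0.997], [-0.995, 0.08, 0.065]]
standoff 25 move tool axes [-52.4  62.9   0.3] yaw y-axis 2.3
brass [339.8 245.2] 51 pred [339.8 245.7] seated [326.5 257.3] tip along U -58.0
```

>>> step_arm(linear=[[-0.007, 0.009, 0], [-0.008, 0.009, 0], [-0.008, 0.009, 0], [-0.008, 0.009, 0], [-0.008, 0.009, 0], [-0.008, 0.009, 0], [-0.008, 0.009, 0], [0, 0, 0]], twist=[0, 0, 0, 0, 0, 0, 0, 0], fingers=[0, 0, 0, 0, 0, 0, 0, 0])

```text
t: 16.1
position: [693.4, -222.7, 239.3]
ee_rot: [[0.064, 0.997, 0.034], [-0.056, 0.037, -0.998], [-0.996, 0.062, 0.059]]
wrist_force: [0.4, -0.4, 0.0]
gripper_width: 15.4
```

```bash
python3 - <<'E'
from h import *
plan(25);chk(box=(320,170,420,270));rodside((320,170,420,270))
E
```

```text
pos [ 693.4 -222.7  239.3] F [ 0.4 -0.4  0. ] mom [-0.04  0.15 -0.04] w 15.4
[[0.064, 0.997, 0.034], [-0.056, 0.037, -0.998], [-0.996, 0.062, 0.059]]
standoff 25 move tool axes [-5.9  5.5  0.3] yaw y-axis 2.1
brass [361.9 222.6] 51 pred [361.6 223.2] seated [326.5 257.3] tip along U 15.6
brass [361.5 222.9] 51 tip (np.float64(332.0), np.float64(253.66666666666666)) 128
grip [ 690.7 -221.6  256.3] tip [ 591.9 -224.9  142. ] collar [ 660.7 -222.6  220.7] pitch t-g,t-c 49.15420156602344 48.832230829779 len t-g 151.0980103559675 t-c 104.49800714743623
```

>>> step_arm(linear=[[-0.012, 0.01, 0], [-0.02, 0, 0], [-0.02, 0, -0.02], [-0.005, 0, -0.04], [0, 0, -0.04], [0, 0, -0.04], [0, 0, -0.04], [0, 0, -0.04]], twist=[0, 0, 0, 0, 0, 0, 0, 0], fingers=[0, 0, 0, 0, 0, 0, 0, 0], grip_force=35)

```text
t: 16.87
position: [683.6, -5.5, 272.6]
ee_rot: [[0.04, 0.999, 0.015], [-0.055, 0.018, -0.998], [-0.998, 0.039, 0.055]]
wrist_force: [0.3, -0.2, -0.8]
gripper_width: 15.3
```

>>> step_arm(linear=[[0, -0.02, -0.03], [0, -0.02, -0.03], [0, -0.025, -0.03], [0, -0.03, -0.025], [0, -0.03, -0.025], [0, -0.03, -0.02], [0.01, -0.025, -0.01], [0, 0, 0]], twist=[-0.06, -0.06, -0.06, -0.06, 0, 0, 0, 0], fingers=[0, 0, 0, 0, 0, 0, 0, 0])

```text
t: 17.53
position: [459.1, 137.1, 234.2]
ee_rot: [[0.02, 0.961, 0.275], [-0.054, 0.275, -0.96], [-0.998, 0.004, 0.057]]
wrist_force: [-0.4, -0.2, -1.8]
gripper_width: 15.0
```

```bash
cat >> h.py <<'E'
def arc(p,up=0,gx=50,cx=-93):
    p=np.radians(p);a=np.radians(17.45);h=np.array([np.cos(a),np.sin(a)])
    O=np.array([441.7,212.5]);L=gx-cx
    G=np.array([*(O+h*(cx+L*np.cos(p))),54+L*np.sin(p)+up])
    s=manip.observe();R=s["ee_rot"];g=s["position"]-19*R[:,0]
    print("pos",s["position"].round(1),"F",s["wrist_force"].round(1),"mom",s["moment"].round(2),"w",round(s["gripper_width"],1),R.round(3).tolist())
    print("p",np.degrees(p).round(0),"grip target",G.round(1),"tool move",(R.T@(G-g)).round(1),"y az",np.degrees(np.arctan2(R[1,1],R[0,1])).round(1))
E
python3 - <<'E'
from h import *
arc(48,40)
E
```

```text
pos [459.1 137.1 234.2] F [-0.4 -0.2 -1.8] mom [-0.01  0.15  0.  ] w 15.0 [[0.02, 0.961, 0.275], [-0.054, 0.275, -0.96], [-0.998, 0.004, 0.057]]
p 48.0 grip target [444.3 213.3 200.3] tool move [ 48.5   6.6 -79.1] y az 16.0
```

>>> step_arm(linear=[[0.01, 0.003, -0.03], [0.01, 0.002, -0.03], [0.01, 0.001, -0.018], [0, 0, 0], [0, 0, 0]], twist=[0, 0, 0, 0, 0], fingers=[0, 0, 0, 0, 0])

```text
t: 17.95
position: [437.6, 210.9, 196.2]
ee_rot: [[0.016, 0.962, 0.273], [-0.057, 0.274, -0.96], [-0.998, 0.0, 0.06]]
wrist_force: [-0.6, -0.4, -1.6]
gripper_width: 15.0
```

```bash
python3 - <<'E'
from h import *
arc(45,20);im=rodside((180,80,270,210));cv2.imwrite("pics/s9.png",im[...,::-1])
E
```

```text
pos [437.6 210.9 196.2] F [-0.6 -0.4 -1.6] mom [-0.03  0.16  0.  ] w 15.0 [[0.016, 0.962, 0.273], [-0.057, 0.274, -0.96], [-0.998, 0.0, 0.06]]
p 45.0 grip target [449.4 214.9 175.1] tool move [40.  12.5 -1.9] y az 15.9
brass [207.  151.2] 29 tip (np.float64(187.66666666666666), np.float64(180.33333333333334)) 75
grip [437.2 211.7 215.1] tip [334.  182.4 112.9] collar [404.6 202.4 182.8] pitch t-g,t-c 43.59133036676213 43.60336285783063 len t-g 148.17154113152256 t-c 101.27979865266107
```

>>> step_arm(linear=[[0.02, 0.006, -0.001], [0.02, 0.006, -0.001], [0.013, 0, 0], [0, 0, 0]], twist=[0, 0, 0, 0], fingers=[0, 0, 0, 0], grip_force=15)

```text
t: 18.33
position: [452.5, 209.0, 143.8]
ee_rot: [[0.021, 0.963, 0.269], [-0.057, 0.27, -0.961], [-0.998, 0.005, 0.06]]
wrist_force: [0.8, -0.5, -1.2]
gripper_width: 15.4
```

```bash
python3 - <<'E'
from h import *
arc(37);rodside((180,80,270,230))
E
```

```text
pos [452.5 209.  143.8] F [ 0.8 -0.5 -1.2] mom [-0.06  0.23 -0.01] w 15.4 [[0.021, 0.963, 0.269], [-0.057, 0.27, -0.961], [-0.998, 0.005, 0.06]]
p 37.0 grip target [461.9 218.9 140.1] tool move [22.4 11.7 -7.1] y az 15.7
brass [214.5 164.6] 28 tip (np.float64(199.0), np.float64(221.0)) 898
grip [452.7 210.3 164. ] tip [342.2 179.4 -59.5] collar [419.8 201.1 129.4] pitch t-g,t-c 62.823328437292304 66.89852581241792 len t-g 251.26488191161084 t-c 205.40567354952015
```

>>> step_arm(linear=[[0, 0, -0.004], [0, 0, -0.004], [0.006, 0.004, 0], [0.006, 0.004, 0]], twist=[-0.015, -0.01, 0, 0], fingers=[0, 0, 0, 0], grip_force=12)

```text
t: 18.72
position: [461.5, 218.4, 136.6]
ee_rot: [[0.03, 0.956, 0.293], [-0.054, 0.294, -0.954], [-0.998, 0.013, 0.061]]
wrist_force: [1.6, -0.5, -0.5]
gripper_width: 15.5
```

```bash
python3 - <<'E'
from h import *
arc(37);arc(30)
im=imaging.snapshot("side");cv2.imwrite("pics/s10.png",im[...,::-1])
c,st,_=blob(im,(18,110,90),(32,255,255),(180,100,270,230));s=manip.observe();R=s["ee_rot"];g=s["position"]-19*R[:,0];nz=R[:,2]*[1,1,0]
C=inplane("side",c,g,nz/np.linalg.norm(nz));print("collar",c,st[4],C,np.degrees(np.arcsin((g-C)[2]/np.linalg.norm(g-C))),np.linalg.norm(g-C))
E
```

```text
pos [461.5 218.4 136.6] F [ 1.6 -0.5 -0.5] mom [-0.04  0.17 -0.04] w 15.5 [[0.03, 0.956, 0.293], [-0.054, 0.294, -0.954], [-0.998, 0.013, 0.061]]
p 37.0 grip target [461.9 218.9 140.1] tool move [15.6  0.6 -0.1] y az 17.1
pos [461.5 218.4 136.6] F [ 1.6 -0.5 -0.5] mom [-0.04  0.17 -0.04] w 15.5 [[0.03, 0.956, 0.293], [-0.054, 0.294, -0.954], [-0.998, 0.013, 0.061]]
p 30.0 grip target [471.1 221.7 125.5] tool move [30.2 10.  -1.1] y az 17.1
collar [217.18518519 164.07407407] 27 [429.29264401 209.67520816 121.62941334] 44.51520743021957 46.92949805424404
```

>>> step_arm(linear=[[-0.012, 0, 0], [-0.012, -0.004, 0], [0, -0.012, 0], [0, -0.012, 0], [0, 0, 0]], twist=[0, 0, 0, 0, 0], fingers=[0, 0, 0, 0, 0])

```text
t: 19.18
position: [435.0, 211.8, 159.0]
ee_rot: [[0.029, 0.956, 0.293], [-0.055, 0.294, -0.954], [-0.998, 0.012, 0.061]]
wrist_force: [-0.6, 1.3, -0.9]
gripper_width: 15.6
```

```bash
cat >> h.py <<'E'
def look():
    s=manip.observe();R=s["ee_rot"];g=s["position"]-19*R[:,0];nz=R[:,2]*[1,1,0]
    im=imaging.snapshot("side");c,st,_=blob(im,(18,110,90),(32,255,255),(180,100,270,230))
    C=inplane("side",c,g,nz/np.linalg.norm(nz));d=g-C;h=np.array([.954,.3])
    print("pos",s["position"].round(1),"F",s["wrist_force"].round(1),"yz",R[2,1].round(3),"pitch",np.degrees(np.arcsin(d[2]/np.linalg.norm(d))).round(1),"len",np.linalg.norm(d).round(1),"grip beyond rest:",(h@(g[:2]-[353,184.6])).round(1),"lat",(np.array([-.3,.954])@(g[:2]-[353,184.6])).round(1),"grip z",g[2].round(1));return im
E
python3 - <<'E'
from h import *
look()
E
```

```text
pos [435.  211.8 159. ] F [-0.6  1.3 -0.9] yz 0.012 pitch 43.7 len 46.6 grip beyond rest: 86.2 lat 2.5 grip z 177.9
```

>>> step_arm(linear=[[0.02, 0, 0.001], [0.018, 0.002, 0.001], [0.002, 0.009, 0], [0.002, 0.009, 0], [0, 0, 0]], twist=[0, 0, 0, 0, 0], fingers=[0, 0, 0, 0, 0], grip_force=9)

```text
t: 19.65
position: [462.3, 215.8, 117.7]
ee_rot: [[0.035, 0.956, 0.293], [-0.052, 0.294, -0.954], [-0.998, 0.018, 0.06]]
wrist_force: [0.4, -0.4, -0.6]
gripper_width: 15.5
```

```bash
python3 - <<'E'
from h import *
look()
E
```

```text
pos [462.3 215.8 117.7] F [ 0.4 -0.4 -0.6] yz 0.018 pitch 37.3 len 46.8 grip beyond rest: 113.3 lat -1.9 grip z 136.7
```

>>> step_arm(linear=[[0.01, 0.002, -0.001], [0.01, 0.002, 0], [0.01, 0.006, 0], [0.008, 0.006, 0], [0, 0, 0]], twist=[0, 0, 0, 0, 0], fingers=[0, 0, 0, 0, 0], grip_force=9)

```text
t: 20.12
position: [481.4, 220.6, 78.6]
ee_rot: [[0.039, 0.955, 0.293], [-0.051, 0.295, -0.954], [-0.998, 0.022, 0.06]]
wrist_force: [-0.3, 0.6, 0.4]
gripper_width: 16.0
```

```bash
python3 - <<'E'
from h import *
look()
E
```

```text
pos [481.4 220.6  78.6] F [-0.3  0.6  0.4] yz 0.022 pitch 18.8 len 46.2 grip beyond rest: 132.9 lat -3.0 grip z 97.5
```

>>> step_arm(linear=[[0.01, 0.003, -0.002], [0.01, 0.003, -0.001], [0.01, 0.002, 0], [0.01, 0.001, 0], [0.002, 0, 0], [0, 0, 0]], twist=[0, 0, 0, 0, 0, 0], fingers=[0, 0, 0, 0, 0, 0], grip_force=7)

```text
t: 20.67
position: [492.2, 225.5, 33.7]
ee_rot: [[0.041, 0.955, 0.293], [-0.049, 0.295, -0.954], [-0.998, 0.025, 0.059]]
wrist_force: [-2.9, 2.2, 7.4]
gripper_width: 15.7
```

```bash
python3 - <<'E'
from h import *
look()
E
```

```text
pos [492.2 225.5  33.7] F [-2.9  2.2  7.4] yz 0.025 pitch -2.5 len 45.9 grip beyond rest: 144.6 lat -1.6 grip z 52.6
```

>>> step_arm(linear=[[0, 0, 0], [0, 0, 0], [0, 0, 0], [-0.001, -0.006, -0.001], [0, -0.006, -0.001], [0, 0, 0]], twist=[0, 0, 0, 0, 0, 0], fingers=[0.4, 0.4, 0.4, 0.4, 0.4, 0.4])

```text
t: 21.22
position: [479.0, 223.1, 33.7]
ee_rot: [[0.041, 0.955, 0.294], [-0.05, 0.295, -0.954], [-0.998, 0.024, 0.06]]
wrist_force: [0.5, 0.2, -0.3]
gripper_width: 36.8
```

```bash
python3 - <<'E'
from h import *
im=look();cv2.imwrite("pics/s11.png",im[...,::-1])
a=cv2.imread("pics/side0.png")[...,::-1].copy()
for i in(a,im):
    c,s,_=blob(i,(18,110,90),(32,255,255),(180,150,270,210));print("brass",c,s)
    c,s,_=blob(i,(0,150,60),(8,255,255),(180,150,270,210));print("red",c,s)
E
```

```text
pos [479.  223.1  33.7] F [ 0.5  0.2 -0.3] yz 0.024 pitch -0.2 len 32.2 grip beyond rest: 131.3 lat 0.0 grip z 52.6
brass [224.51612903 178.90322581] [222 175   6   9  31]
red [234.02816901 174.25352113] [226 169  17  12  71]
brass [224.97058824 178.88235294] [222 175   7   9  34]
red [230.04166667 176.45833333] [227 174   7   6  24]
```

>>> step_arm(linear=[[0, 0, 0], [0, 0, 0], [0, 0, 0], [0, 0, 0], [0, 0, 0], [0, 0, 0], [0, 0, 0], [0, 0, 0]], twist=[0, 0, 0, 0, 0, 0, 0, 0], fingers=[0, 0, 0, 0, 0, 0, 0, 0], grip_force=45)

```text
t: 21.93
position: [479.9, 223.0, 34.3]
ee_rot: [[0.042, 0.955, 0.294], [-0.05, 0.296, -0.954], [-0.998, 0.026, 0.06]]
wrist_force: [-0.4, -0.9, 0.6]
gripper_width: 15.2
```

>>> step_arm(linear=[[-0.006, 0, 0], [-0.012, 0, 0.001], [-0.014, 0, 0.001], [-0.014, 0, 0.001], [-0.014, 0.001, 0.001], [-0.014, 0.001, 0.001], [-0.014, 0.001, 0.001], [-0.014, 0, 0]], twist=[0, 0, 0, 0, 0, 0, 0, 0], fingers=[0, 0, 0, 0, 0, 0, 0, 0])

```text
t: 22.6
position: [477.8, 222.9, 139.0]
ee_rot: [[0.034, 0.955, 0.294], [-0.052, 0.295, -0.954], [-0.998, 0.018, 0.059]]
wrist_force: [0.6, -0.6, -0.7]
gripper_width: 14.3
```

```bash
python3 - <<'E'
from h import *
look();rodside((180,100,270,230));s=manip.observe();print(s["ee_rot"].round(3).tolist(),s["gripper_width"],s["joint_vel"].round(1))
E
```

```text
pos [477.8 222.9 139. ] F [ 0.6 -0.6 -0.7] yz 0.018 pitch 0.5 len 32.8 grip beyond rest: 130.2 lat 0.2 grip z 158.0
brass [221.3 151. ] 38 tip (np.float64(190.33333333333334), np.float64(165.66666666666666)) 67
grip [478.4 224.5 159.4] tip [349.7 184.8 161. ] collar [447.3 214.9 161.2] pitch t-g,t-c -0.6627238307006147 0.11681462707187786 len t-g 134.6576638345351 t-c 102.10909262007752
[[0.039, 0.955, 0.294], [-0.05, 0.295, -0.954], [-0.998, 0.022, 0.059]] 14.822529234467293 [-0.1  2.2  2.7 -0.2 -2.5  0.1]
```

>>> step_arm(linear=[[-0.006, 0, 0], [-0.005, 0, 0], [0, 0, 0], [0, 0, 0], [0, 0, 0]], twist=[0, 0, 0, 0, 0], fingers=[0, 0, 0, 0, 0])

```text
t: 23.12
position: [477.2, 223.8, 150.2]
ee_rot: [[0.035, 0.955, 0.294], [-0.051, 0.295, -0.954], [-0.998, 0.019, 0.059]]
wrist_force: [0.5, 0.6, -0.7]
gripper_width: 14.8
```

```bash
python3 - <<'E'
from h import *
look();im=rodside((180,100,270,230));s=manip.observe();print(s["ee_rot"].round(3).tolist(),s["gripper_width"],s["joint_vel"].round(1))
for n,b in(("top",(340,200,400,270)),("side",(250,250,305,300))):
    c,st,m=blob(imaging.snapshot(n),(22,150,90),(34,255,255),b);print(n,c,st)
cv2.imwrite("pics/a12.png",cv2.resize(im,(800,600))[...,::-1])
E
```

```text
pos [477.2 223.8 150.2] F [ 0.5  0.6 -0.7] yz 0.019 pitch -0.1 len 33.3 grip beyond rest: 129.9 lat 1.2 grip z 169.1
brass [220.3 149. ] 39 tip (np.float64(189.33333333333334), np.float64(163.66666666666666)) 61
grip [476.5 224.7 169. ] tip [348.1 185.1 168.6] collar [445.1 215.1 169. ] pitch t-g,t-c 0.16026024844302122 0.21070174751669896 len t-g 134.34568298568445 t-c 101.56616703062758
[[0.035, 0.955, 0.294], [-0.051, 0.295, -0.954], [-0.998, 0.018, 0.059]] 14.743673284283144 [ 0.1 -0.1 -0.1  0.1  0.1  0.1]
top [367.73065476 236.90178571] [352 221  32  32 672]
side [275.41065089 274.32307692] [257 258  38  32 845]
```

View pics/a12.png

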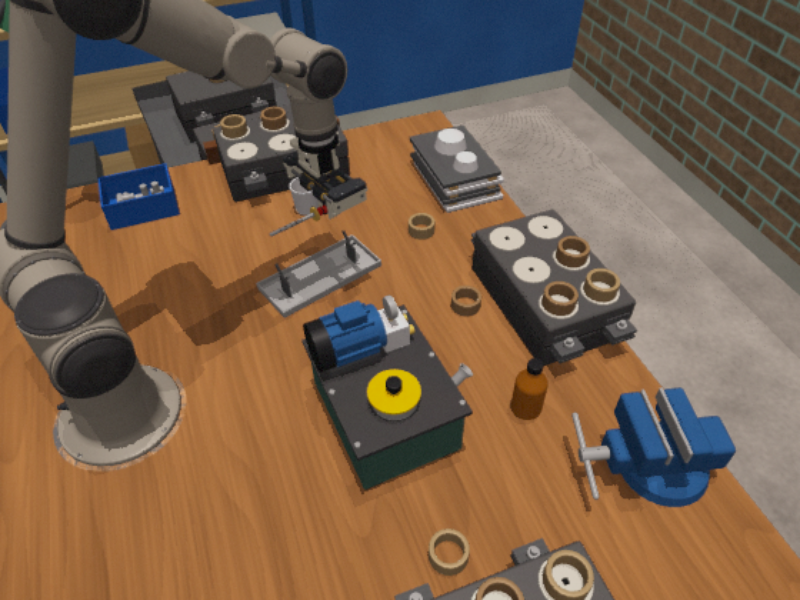

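The side view shows the rod held level above the tray, with its tip at about (189,164) in camera pixels. The cover sits level, and the bottle, sleeves and tin are where they started.

```bash
python3 -c "
from cell import manip
print(manip.sign_off())"
```

```text
the job is handed in; nothing more can be done
None
```

The job is done and handed in at about 23 s of the 61 s allowed; no verdict was reported.

**What I did**
- **Cover:** I pressed it straight down until it stopped hard, with the fingertips at 179 mm and about 41 N on the wrist.
- **Tilting the rod:** The tool cannot tilt, so I loosened the grip and let the rod droop to about 45° in the pads.
- **Tube:** I slid the rod in until the collar stopped on the mouth. Pushing harder raised the force to about 10 N with no further travel. I then drew it right out along the bore.
- **Levelling and final hold:** I levelled the rod by lowering it back into its rests. I let go of it there briefly, gripped it again by the red grip at 45 N and lifted it.

**Last checks**
- **Rod:** It is level to about 0.2°, with its axis about 169 mm over the bench. The rod clears the rest tops by about 93 mm, and the collar clears them by about 82 mm. The tip is over the tray and the arm is still.
- **Cover:** It looks level. The cameras put its drop at about 6 mm, against the 8 mm expected; I put the difference down to measurement error, because the fingertips stopped at the fully home height.
- **Other things:** In the last picture the bottle, sleeves and tin look to be where they started. I did not measure them or check the wrench.

The tool ended about 3.5° off vertical from drift, but the rod is level because I gripped it again while it lay in the rests.

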